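Fetch a flanged bush from the revolving parts magazine and put it on the scale

TASK

Weigh the tall flanged bronze bush for this order: turn the magazine by its black knob until that bush stands in the opening of the clear dust cover, lift it out there, and stand it upright, flange down, in the middle of the scale's steel pan, setting it down gently rather than dropping it. Leave the other three parts standing in the magazine, and do not disturb the bottle, the caliper or the black tube on the desk.

Things in the scene. Friction and masses are not known exactly. Their poses are not given: they have to be found in the camera images.
- magazine: Revolving parts magazine, fixed: base plate 330 x 330 x 12 mm under a closed clear acrylic dust cover, 4 mm sheet, flat top 92 mm above the desk. Origin: centre of the base's underside, on the turntable's axis; z up, front = its own -x. Aluminium-edged opening in front wall and top: y -68 to +68 mm, x -165 (front edge) to -40 mm, open from the base plate up.
- turntable (a joint): Angle of the turntable (knob, pockets and parts turn with it), rad, 0 at the start, growing counter-clockwise seen from above. Turns freely nearly two turns either way, light friction (about 0.08 N m), stays where left. Disc 300 mm across; five pockets 72 degrees apart between radial dividers 15 mm high; one part stands in each of four, the fifth, empty, is near the opening at the start.
- knob (a point): Centre of the top face of the round black knob: 50 mm across, 32 mm high, top 128 mm and underside 96 mm above the desk (4 mm over the cover). It is on the turntable's axis and fixed to it: twisting the knob turns the pockets by the same angle. Axes turn with the turntable, z up.
- opening (a point): Middle of the opening, 105 mm in front of the turntable's axis, at pocket floor level (30 mm above the desk): where a pocket's middle comes when it faces the opening squarely. Parts stand about 105 mm from the axis. Axes as the magazine's.
- tall_flanged: The wanted part: bronze bush (tube) 50 mm high, 30 mm outside and 22 mm inside diameter, with a flange 44 mm across and 6 mm thick at its foot; about 0.18 kg. Origin: centre of the flange's underside, z up along its axis. It stands in one of the four filled pockets.
- short_flanged: Another bronze bush with the same flange but only 28 mm high in all. Stays in the magazine. Origin: centre of its underside, z along its axis.
- plain_bush: Another bronze bush, 50 mm high and 30 mm across, without a flange. Stays in the magazine. Origin: centre of its underside, z along its axis.
- hex_plug: Steel hexagon plug standing on its hexagon (32 mm across flats, 16 mm high), threaded shank 24 mm across above it, 38 mm high in all. Stays in the magazine. Origin: centre of its underside, z along its axis.
- scale: Counter scale, fixed: white body 240 x 200 mm, 46 mm high, with a display and keys at the front edge (its own -x). Origin: centre of its underside, z up.
- pan (a point): Middle of the top face of the scale's flat steel pan, 160 x 180 mm (x, y), 60 mm above the desk, rigid. Axes are those of the scale.
- bottle: Closed clear water bottle 62 mm across, 200 mm high. Bystander. Origin: centre of its underside.
- packing_tube: Black ribbed rubber tube of seal packing, 80 mm across, 150 mm high, standing. Bystander. Origin: centre of its underside.
- caliper: Steel digital caliper lying flat, 235 mm long (along its x), 4 mm thick with a 12 mm high slider. Bystander. Origin: underside of the beam's middle.

How it is judged:
By the outcome, as a careful person would: the job done as asked, in the order asked, and still so for the second after the job is handed in, with the robot touching nothing.
It also fails if it takes over 61 s, if anything falls off the work surface, if the arm or the gripper's body presses on something with over 40 N, if the wrist force passes 120 N, or if a joint passes its speed limit or range.

ROBOT

A 6-joint arm with a two-finger parallel gripper is mounted at the origin on the work surface. World frame = base frame: x ahead of the robot, y to its left, z up, the work surface at z = 0. Lengths are in m, angles in rad, forces in N, time in s.
With the tool pointing down it reaches from about 0.275 to 1 m from the base axis. Payload 8.4 kg.
Tool frame: the origin (TCP) lies midway between the tips of the shut fingers; the grasp point (between the pads) lies 19 mm behind it; z points along the fingers, y is the line along which they close (so a half turn about z gives the same grasp; the last joint's range is limited). The gripper opens to 85 mm and grips with 20 to 120 N. Pads are 22 mm wide; open, the fingers measure 114 mm over their backs; the gripper's body (76 mm by 85 mm) begins 54 mm behind the grasp point. The pads swing forward as they close: fully open they stand 13 mm farther back than shut.
Start: joints at [1.189, 0.353, 1.633, -0, 1.155, -0.002], TCP at [0.232, 0.58, 0.231] pointing down, gripper open.
Joint ranges: [-2.63, 2.63], [-0.92, 2.1], [0.06, 2.66], [-1.3, 4.44], [0, 2.69], [-3.02, 3.02]. Speed limits (rad/s): [2.22, 2.22, 2.79, 3.14, 3.14, 3.14].

INTERFACE

Orientations are given as a unit quaternion [w, x, y, z].
In Python, from bench import status, snapshot, camera_info, finish_job gives the robot as it stands. The module is installed in compiled form; this text tells all that it offers.
- The arm moves only by the shell command python3 -m jog 'ROWS' [OPENING] [FORCE]. ROWS is JSON, a list that holds one entry, the list of rows, each a list of 6 numbers: the shift along the tool's x, y, z each as a share of 200 mm, from -1 to 1, then the turn, a rotation vector about the tool's x, y, z each as a share of pi/4 rad, from -1 to 1. A call has 1 to 10 rows; each row is the pose to reach, as a shift and turn from the pose commanded when the call began, along the tool's axes at that moment; what a row does not reach only later rows make up. A row lasts 1/8 s, in which the tool goes at most 62.5 mm and 10.7 degrees, less where a joint would pass 70% of its speed; a pose out of reach is approached as far as the arm can. A call with a number of a shift or a turn outside -1 to 1 is refused whole. A call with a gripper value outside its range is refused whole. OPENING is the opening, from 0 (shut) to 1 (fully open), set as the call begins (- or left out, the last holds). The fingers move at their own pace and stop on an object; FORCE is the grip in N (left out, the last holds). Time passes only in rows, so rows that repeat a pose let the fingers close. It gives the time, the measured TCP pose, the force, the opening and the grip force at its end, in the units of the state.
- status.state(): the state, without advancing time (a new reading comes with each control period).
- snapshot(name): name is "scene" or "side" or "wrist"; returns (picture, depth): 384x512x3 uint8, blue, green, red; 384x512 float32, m along the optical axis (not along the pixel's ray), 0 where there is no reading.
- camera_info(name): a dict with "fx", "fy", "cx", "cy" (pixels), "extrinsics" (4x4, takes a point from camera to world coordinates). Camera axes: x right, y down, z forward; pixel columns grow to the right and rows downward; lengths in m; the calibration is good to about 2 mm. A picture is of the moment at which its call begins: read the wrist's pose just before it. camera_info takes no time and is no camera call; for the wrist camera it gives the pose at the moment of the call.
- finish_job(): hands the job in; it is judged then, once.
The state is a dict: "t": time; "joints": joint angles; "qd": joint speeds; "joint_efforts": joint torques, N m; "eef_pos": TCP position; "eef_rot": TCP orientation; "force": force on the tool from outside, world axes, zero at the start; "wrist_torque": the same for the moment, N m; "gripper_width": finger opening in m; "grasp_force": force on a finger pad.
Only numpy, scipy, OpenCV 4.12 (cv2) and the standard library are available. Lean on these libraries where they do the work, as an engineer would, in place of code of your own. Each camera call takes 0.05 s, during which the arm holds its last target. There are 200 camera calls.

## Working session

There is one attempt and no reset: what is moved stays moved. The work goes in short steps, Python scripts to look and compute and a shell command to move; the robot and the scene stay as the last step left them, time stands still between calls to the robot, and variables do not carry over. Pictures are saved under pics/ and viewed, at most 10 in all, crops included, and the job is handed in when it is done.

```bash
mkdir -p pics; cat > h.py <<'E'
import numpy as np, cv2
from bench import status, snapshot, camera_info
def save(n,f):
    info=camera_info(n); p,d=snapshot(n); cv2.imwrite(f'pics/{f}.png',p); np.savez(f'pics/{f}.npz',d=d,p=p,E=info['extrinsics'],K=[info[k] for k in('fx','fy','cx','cy')]); return p,d
def ray(f,u,v,z):
    a=np.load(f'pics/{f}.npz'); fx,fy,cx,cy=a['K']; E=a['E']
    r=E[:3,:3]@np.array([(u-cx)/fx,(v-cy)/fy,1]); o=E[:3,3]; return o+r*(z-o[2])/r[2]
def proj(f,P):
    a=np.load(f'pics/{f}.npz'); fx,fy,cx,cy=a['K']; E=a['E']; c=E[:3,:3].T@(np.array(P)-E[:3,3]); return fx*c[0]/c[2]+cx, fy*c[1]/c[2]+cy
def cloud(f):
    a=np.load(f'pics/{f}.npz'); fx,fy,cx,cy=a['K']; d=a['d']; v,u=np.mgrid[:384,:512]
    return np.stack([(u-cx)/fx*d,(v-cy)/fy*d,d],-1)@a['E'][:3,:3].T+a['E'][:3,3]
E
python3 - <<'E'
from h import *
a,_=save('scene','s1'); b,_=save('side','d1'); c,_=save('wrist','w1')
w=np.hstack([cv2.resize(a,(400,300)),cv2.resize(b,(400,300))])
cv2.imwrite('pics/m1.png',np.vstack([w,np.hstack([cv2.resize(c,(400,300)),np.zeros((300,400,3),np.uint8)])]))
for n in('s1','d1','w1'):print(np.load(f'pics/{n}.npz')['E'].round(3).tolist(),np.load(f'pics/{n}.npz')['K'])
print(status.state())
E
```

```text
[[0.813, 0.349, -0.465, 1.153], [0.582, -0.489, 0.65, -1.042], [-0.001, -0.8, -0.601, 0.954], [0.0, 0.0, 0.0, 1.0]] [461.57244602 461.57244602 251.85990316 188.01623344]
[[0.933, -0.25, 0.26, 0.104], [-0.361, -0.631, 0.687, -1.109], [-0.008, -0.734, -0.679, 1.093], [0.0, 0.0, 0.0, 1.0]] [461.42148605 461.42148605 261.09664275 190.1660648 ]
[[0.37, 0.887, 0.277, 0.162], [0.929, -0.353, -0.112, 0.608], [-0.002, 0.299, -0.954, 0.373], [0.0, 0.0, 0.0, 1.0]] [312.03634535 312.03634535 252.29783421 192.25367283]
{'t': 0.15, 'joints': array([ 1.18861849e+00,  3.53528896e-01,  1.63392691e+00,  8.15373202e-06,
        1.15521009e+00, -2.40127628e-03]), 'qd': array([-0.0018288 , -0.0021914 , -0.00274769,  0.00091767, -0.00230005,
        0.00036515]), 'joint_efforts': array([-6.64413928e-04, -6.05630851e+01, -3.42336953e+01, -1.44292376e-04,
        6.04288507e-03,  1.42272123e-05]), 'eef_pos': array([0.23156399, 0.58014446, 0.23072484]), 'eef_rot': array([-1.06211890e-04,  1.88750774e-01,  9.82024876e-01, -5.26016833e-04]), 'force': array([ 0.14841879,  0.06740126, -0.7280391 ]), 'wrist_torque': array([ 0.02132354,  0.00701762, -0.02266213]), 'grasp_force': 0.0, 'gripper_width': 0.08540968378694973}
```

View pics/m1.png

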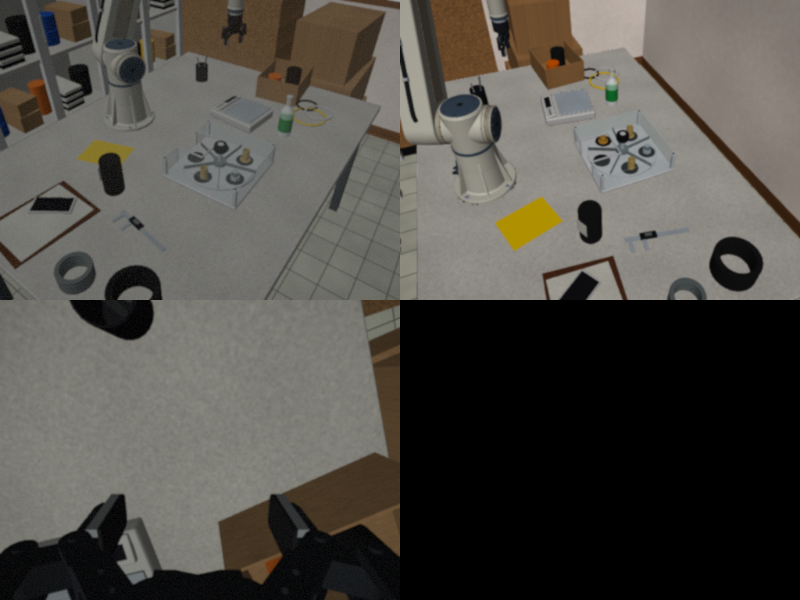

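View pics/s1.png

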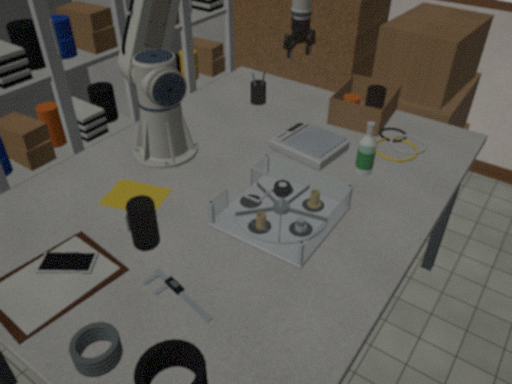

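The scene view shows the magazine around (283,208), the scale at (310,145), the bottle at (366,150) and the tube at (143,222). I need enlarged crops of the magazine.

```bash
python3 - <<'E'
from h import *
a=cv2.imread('pics/s1.png')[140:265,195:365]; b=cv2.imread('pics/d1.png')[80:250,170:355]
a=cv2.resize(a,(400,294),interpolation=3); b=cv2.resize(b,(400,368)[:2],interpolation=3)
a=cv2.resize(cv2.imread('pics/s1.png')[110:265,195:365],(400,365),interpolation=3)
b=cv2.resize(cv2.imread('pics/d1.png')[95:250,200:370],(400,365),interpolation=3)
cv2.imwrite('pics/m2.png',np.clip(np.hstack([a,b])*1.5,0,255).astype(np.uint8))
E
```

```text
(no output)
```

View pics/m2.png

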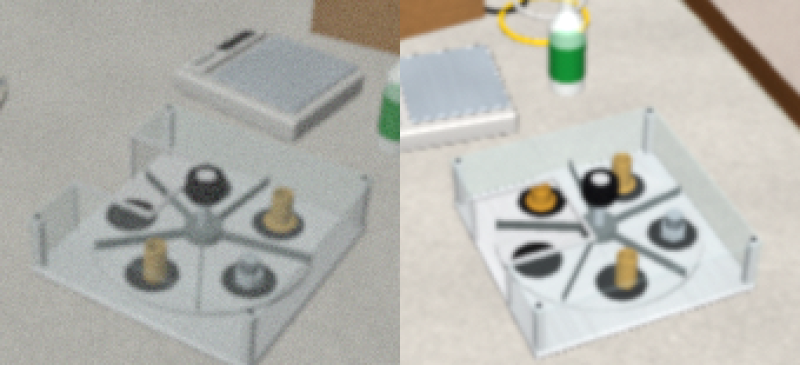

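Two tall bushes are visible: in the scene crop at (155,270) and (282,220). The latter seems to widen at the foot. The empty pocket is at (130,213) and the knob at (206,178). Next I compute positions.

```bash
python3 - <<'E'
from h import *
s=400/170
S=lambda u,v,z:ray('s1',195+u/s,110+v/s,z).round(3)
D=lambda u,v,z:ray('d1',200+(u-400)/s,95+v/s,z).round(3)
print('knob',S(206,172,.128),D(600,176,.128))
print('empty',S(130,213,.03),D(537,260,.03))
print('A',S(152,274,.03),S(156,240,.08))
print('B',S(278,225,.03),S(283,190,.08))
print('hexp',S(249,279,.03),D(671,233,.03))
print('lower',D(622,280,.03),D(628,250,.08))
print('upper',D(624,187,.03),D(623,155,.08))
print('short',D(541,202,.03))
print('posts top: S',[S(*p,.092) for p in((38,217),(170,108),(368,178),(252,314))])
print('posts top: D',[D(*p,.092) for p in((458,160),(649,110),(755,240),(538,306))])
print('pan corners',[S(*p,.06) for p in((252,36),(190,75),(290,112),(358,72))])
# colours
for f,b in(('s1',(200,190,345,245)),('d1',(240,140,345,230))):
    p=cv2.imread(f'pics/{f}.png');h=cv2.cvtColor(p,40)
    x0,y0,x1,y1=b;m=np.zeros((384,512),np.uint8)
    x0,y0,x1,y1=(200,150,345,250) if f=='s1' else(240,150,345,235)
    m[y0:y1,x0:x1]=cv2.inRange(h,(8,90,60),(28,255,255))[y0:y1,x0:x1]
    n,l,st,c=cv2.connectedComponentsWithStats(m)
    for i in range(1,n):
        if st[i,4]>15:
            print(f,st[i],c[i].round(1)); x,y,w,hh,_=st[i]; print([int((l[r]==i).sum()) for r in range(y,y+hh)])
E
```

```text
knob [ 0.574 -0.073  0.128] [ 0.579 -0.071  0.128]
empty [ 0.472 -0.099  0.03 ] [ 0.474 -0.1    0.03 ]
A [ 0.568 -0.184  0.03 ] [ 0.567 -0.175  0.08 ]
B [ 0.649 -0.004  0.03 ] [0.646 0.008 0.08 ]
hexp [ 0.673 -0.12   0.03 ] [ 0.672 -0.119  0.03 ]
lower [ 0.568 -0.179  0.03 ] [ 0.577 -0.174  0.08 ]
upper [ 0.651 -0.002  0.03 ] [0.653 0.012 0.08 ]
short [0.523 0.012 0.03 ]
posts top: S [array([ 0.427, -0.237,  0.092]), array([0.422, 0.071, 0.092]), array([0.732, 0.083, 0.092]), array([ 0.739, -0.232,  0.092])]
posts top: D [array([0.42 , 0.077, 0.092]), array([0.728, 0.083, 0.092]), array([ 0.737, -0.23 ,  0.092]), array([ 0.425, -0.236,  0.092])]
pan corners [array([0.382, 0.375, 0.06 ]), array([0.366, 0.21 , 0.06 ]), array([0.547, 0.208, 0.06 ]), array([0.579, 0.373, 0.06 ])]
d1 [290 160  10  17 108] [294.7 168.3]
[1, 5, 7, 7, 7, 7, 7, 8, 7, 6, 7, 7, 7, 7, 7, 6, 5]
d1 [253 173  14  12 124] [259.5 178.9]
[3, 7, 10, 10, 12, 12, 14, 14, 13, 12, 10, 7]
d1 [292 201   9  17 125] [295.9 208.8]
[6, 7, 7, 8, 7, 7, 8, 8, 9, 9, 9, 9, 8, 8, 7, 5, 3]
```

Magazine axis is near (0.577,-0.073) and its yaw is about +0.02. The candidates are A at about -97° and B at about 45°. I'll fly to a close viewpoint to tell them apart.

```bash
python3 -m jog '[[[-0.2,-0.25,-0.2,0,0,0],[-0.4,-0.5,-0.35,0,0,0],[-0.6,-0.75,-0.4,0,0,0],[-0.8,-0.9,-0.4,0,0,0],[-0.8,-0.9,-0.4,0,0,0]]]' && python3 -m jog '[[[-0.2,-0.25,0,0,0,0],[-0.4,-0.5,0,0,0,0],[-0.6,-0.75,0,0,0,0],[-0.8,-0.9,0,0,0,0],[-0.8,-0.9,0,0,0,0]]]' && python3 -m jog '[[[-0.2,-0.25,0,0,0,0],[-0.4,-0.5,0,0,0,0],[-0.6,-0.75,0,0,0,0],[-0.7,-0.8,0,0,0,0],[-0.7,-0.8,0,0,0,0],[-0.7,-0.8,0,0,0,0]]]'
python3 - <<'E'
from h import *
save('wrist','w2'); s=status.state(); print(s['eef_pos'],s['eef_rot'],s['joints'],s['t'])
p=cv2.imread('pics/w2.png'); cv2.imwrite('pics/w2b.png',cv2.resize(np.clip(p*1.4,0,255).astype(np.uint8),(768,576)))
E
```

```text
t: 0.78
eef_pos: [0.3146, 0.3512, 0.3118]
eef_rot: [0.0, 0.19, 0.982, 0.0]
force: [0.6, 0.7, -0.6]
gripper_width: 0.0855
grasp_force: 0.0
t: 1.4
eef_pos: [0.3968, 0.1253, 0.3112]
eef_rot: [0.0, 0.191, 0.982, -0.0]
force: [-0.1, 0.3, -0.3]
gripper_width: 0.0853
grasp_force: 0.0
t: 2.15
eef_pos: [0.4658, -0.0715, 0.3109]
eef_rot: [-0.001, 0.188, 0.982, 0.0]
force: [0.4, -0.6, -0.5]
gripper_width: 0.0855
grasp_force: 0.0
[ 0.46570337 -0.07143019  0.31103114] [-4.42925208e-04  1.88022966e-01  9.82164503e-01  2.37433246e-04] [-1.55745637e-01  3.39047690e-02  1.85029578e+00  5.29853858e-04
  1.25826165e+00 -1.34840741e+00] 2.2
```

View pics/w2b.png

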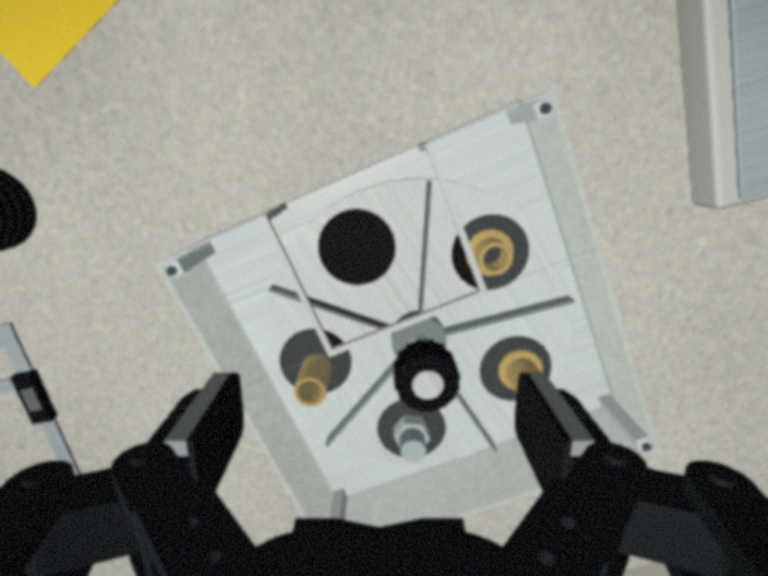

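The wrist view settles it: the right bush at (515,370) has a wide flange, so B is the target. The left one at (313,375) is plain, and the short flanged one is at (492,250). Now I refine the geometry.

```bash
python3 - <<'E'
from h import *
W=lambda u,v,z:ray('w2',u/1.5,v/1.5,z)
n=lambda p:np.round(p,4)
P=[W(172,270,.092),W(545,108,.092),W(647,447,.092)]
print('posts',[n(p) for p in P], 'diag centre',n((P[0]+P[2])/2), 'yaw',np.degrees(np.arctan2(*(P[1]-P[0])[:2][::-1]))-90)
# opening edges at top .092: corner points
for q in((272,215),(424,147),(334,349),(480,290)): print('op',n(W(*q,.092)))
k=W(427,374,.128); print('knob top',n(k))
# white spot circle
e=W(357,246,.030); print('empty',n(e))
for q in((492,252,.03),(519,369,.036),(313,362,.03)): print(n(W(*q)))
c=(P[0]+P[2])/2
print('empty angle',np.degrees(np.arctan2(*(e-c)[:2][::-1])),np.linalg.norm((e-c)[:2]))
# scale pan via scene: steel top, posts check
m=cv2.cvtColor(cv2.imread('pics/s1.png'),40)
print(proj('w2',(0.577,-.073,.128)))
E
```

```text
posts [array([ 0.4261, -0.233 ,  0.092 ]), array([0.419 , 0.0771, 0.092 ]), array([0.7309, 0.0851, 0.092 ])] diag centre [ 0.5785 -0.074   0.092 ] yaw 1.315824096735156
op [ 0.4159 -0.1397  0.092 ]
op [ 0.412  -0.0135  0.092 ]
op [ 0.5373 -0.1399  0.092 ]
op [ 0.5331 -0.0093  0.092 ]
knob top [ 0.5693 -0.0719  0.128 ]
empty [ 0.474  -0.0957  0.03  ]
[0.5254 0.0183 0.03  ]
[0.6464 0.0065 0.036 ]
[ 0.5667 -0.1815  0.03  ]
empty angle -168.284106453354 0.10674559828829788
(np.float64(286.0021322849668), np.float64(255.18695568635562))
```

```bash
python3 -m jog '[[[-0.13,0.05,0.15,0,0,0.23],[-0.26,0.1,0.3,0,0,0.46],[-0.39,0.15,0.5,0,0,0.69],[-0.52,0.2,0.7,0,0,0.92],[-0.52,0.2,0.7,0,0,1]]]' && python3 -m jog '[[[0,0,0,0,0,0.23],[0,0,0,0,0,0.46],[0,0,0,0,0,0.69],[0,0,0,0,0,0.92],[0,0,0,0,0,1]]]' && python3 -m jog '[[[0,0,0,0,0,0.23],[0,0,0,0,0,0.46],[0,0,0,0,0,0.69],[0,0,0,0,0,0.97],[0,0,0,0,0,0.97],[0,0,0,0,0,0.97]]]'
python3 - <<'E'
from h import *
p,d=save('wrist','w3'); s=status.state(); print(s['joints'])
from scipy.spatial.transform import Rotation as R
q=s['eef_rot']; M=R.from_quat(q[[1,2,3,0]]).as_matrix(); print(M.round(3)); 
for k in((.577,-.073,.128),): print(proj('w3',k)); print('offset tool',M.T@(np.array(k)-s['eef_pos']))
C=cloud('w3'); m=(abs(C[...,2]-.128)<.006)&(np.hypot(C[...,0]-.577,C[...,1]+.073)<.04); Q=C[m]; print(m.sum(),Q[:,:2].min(0),Q[:,:2].max(0),Q.mean(0))
cv2.imwrite('pics/w3b.png',cv2.resize(np.clip(p*1.4,0,255).astype(np.uint8),(640,480)))
E
```

```text
t: 2.82
eef_pos: [0.5768, -0.0723, 0.1677]
eef_rot: [-0.002, 0.551, 0.835, -0.001]
force: [-0.1, 0.5, 0.7]
gripper_width: 0.0856
grasp_force: 0.0
t: 3.45
eef_pos: [0.5773, -0.0726, 0.1715]
eef_rot: [-0.0, 0.828, 0.56, 0.0]
force: [0.1, 0.9, -0.4]
gripper_width: 0.0854
grasp_force: 0.0
t: 4.2
eef_pos: [0.5775, -0.0735, 0.1714]
eef_rot: [-0.0, 0.977, 0.215, 0.0]
force: [-0.5, -0.2, -0.4]
gripper_width: 0.0853
grasp_force: 0.0
[-1.29645982e-01  3.51123799e-01  1.78277421e+00  5.48726854e-05
  1.00764227e+00  1.00801630e+00]
[[ 0.908  0.42   0.   ]
 [ 0.42  -0.908  0.   ]
 [ 0.    -0.    -1.   ]]
(np.float64(249.7365970437485), np.float64(221.2023090391442))
offset tool [-0.00012064 -0.00089317  0.04340753]
4532 [ 0.55105356 -0.10093448] [ 0.60317129 -0.04895723] [ 0.57905637 -0.07401429  0.12822292]
```

View pics/w3b.png

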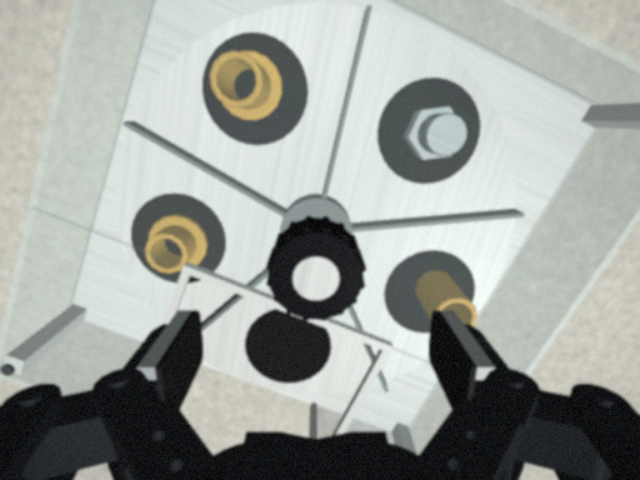

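The view confirms the far upper-left bush at (250,85) is B, tall and flanged. The knob is centred between the fingers, so I descend and grip it.

```bash
python3 -m jog '[[[0,0,0.18,0,0,0],[0,0,0.35,0,0,0],[0,0,0.35,0,0,0]]]' && python3 -m jog '[[[0,0,0,0,0,0],[0,0,0,0,0,0],[0,0,0,0,0,0],[0,0,0,0,0,0],[0,0,0,0,0,0]]]' 0 40
```

```text
t: 4.62
eef_pos: [0.5756, -0.074, 0.0992]
eef_rot: [-0.001, 0.977, 0.214, -0.002]
force: [0.2, -0.4, 0.2]
gripper_width: 0.0848
grasp_force: 0.0
t: 5.25
eef_pos: [0.578, -0.0734, 0.1031]
eef_rot: [-0.001, 0.977, 0.213, 0.001]
force: [-2.8, 6.4, 7.7]
gripper_width: 0.0488
grasp_force: 41.1
```

```bash
python3 -m jog '[[[0,0,0,0,0,-0.08],[0,0,0,0,0,-0.22],[0,0,0,0,0,-0.38],[0,0,0,0,0,-0.54],[0,0,0,0,0,-0.7],[0,0,0,0,0,-0.86],[0,0,0,0,0,-1]]]' && python3 -m jog '[[[0,0,0,0,0,-0.16],[0,0,0,0,0,-0.32],[0,0,0,0,0,-0.48],[0,0,0,0,0,-0.64],[0,0,0,0,0,-0.8],[0,0,0,0,0,-1]]]' && python3 -m jog '[[[0,0,0,0,0,-0.16],[0,0,0,0,0,-0.32],[0,0,0,0,0,-0.48],[0,0,0,0,0,-0.64],[0,0,0,0,0,-0.8],[0,0,0,0,0,-0.92],[0,0,0,0,0,-0.97],[0,0,0,0,0,-0.97]]]'
python3 - <<'E'
from h import *
p,d=save('wrist','w4'); s=status.state(); print(s['joints'],s['eef_rot'])
save('side','d4')
p=cv2.resize(p,(400,300));q=cv2.resize(cv2.imread('pics/d4.png')[95:250,200:370],(400,300),interpolation=3)
cv2.imwrite('pics/w4b.png',np.clip(np.hstack([p,q])*1.4,0,255).astype(np.uint8))
E
```

```text
t: 6.12
eef_pos: [0.5766, -0.0721, 0.1031]
eef_rot: [-0.002, 0.82, 0.572, 0.0]
force: [-8.7, 14.5, 15.3]
gripper_width: 0.049
grasp_force: 41.9
t: 6.88
eef_pos: [0.5745, -0.072, 0.1031]
eef_rot: [-0.003, 0.539, 0.843, 0.0]
force: [-18.4, 12.5, 22.5]
gripper_width: 0.0487
grasp_force: 42.6
t: 7.88
eef_pos: [0.5731, -0.0735, 0.1031]
eef_rot: [-0.004, 0.188, 0.982, -0.0]
force: [-22.0, 5.0, 25.9]
gripper_width: 0.0485
grasp_force: 42.9
[-1.30361485e-01  4.36533089e-01  1.83394652e+00  6.62195516e-04
  8.79546980e-01 -1.32228652e+00] [-4.22460748e-03  1.88511333e-01  9.82061928e-01  4.79030502e-06]
```

View pics/w4b.png

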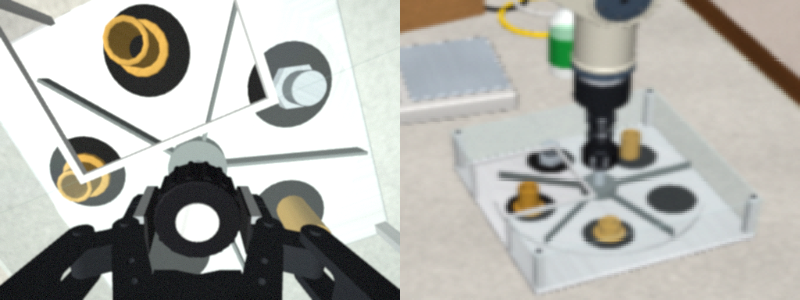

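The target now stands in the opening: wrist crop (145,50), side crop (530,195). I release, rise and go above it.

```bash
python3 -m jog '[[[0,0,0,0,0,0],[0,0,0,0,0,0],[0,0,0,0,0,0],[0,0,-0.1,0,0,0],[0,0,-0.35,0,0,0],[0,0,-0.5,0,0,0],[0.2,-0.08,-0.6,0,0,-0.2],[0.4,-0.16,-0.65,0,0,-0.4],[0.49,-0.2,-0.65,0,0,-0.52],[0.49,-0.2,-0.65,0,0,-0.52]]]' 1 && python3 -m jog '[[[0,0,0,0,0,0]]]' 
python3 - <<'E'
from h import *
p,d=save('wrist','w5'); s=status.state(); print(s['joints'],s['eef_rot'])
cv2.imwrite('pics/w5b.png',cv2.resize(np.clip(p*1.2,0,255).astype(np.uint8),(768,576)))
C=cloud('w5'); b=np.hypot(C[...,0]-.473,C[...,1]+.075)<.035
Z=C[...,2]
for lo,hi in((.074,.085),(.033,.041)):
    m=b&(Z>lo)&(Z<hi); Q=C[m]
    if len(Q)>5:
        h=cv2.convexHull((Q[:,:2]*1e4).astype(np.float32)); c,r=cv2.minEnclosingCircle(h); print(lo,m.sum(),np.array(c)/1e4,r/1e4,Q[:,2].mean())
E
```

```text
t: 9.22
eef_pos: [0.471, -0.0754, 0.2317]
eef_rot: [0.0, -0.014, 1.0, -0.0]
force: [0.1, -0.0, -0.4]
gripper_width: 0.0855
grasp_force: 0.0
t: 9.35
eef_pos: [0.4728, -0.0753, 0.2315]
eef_rot: [0.001, -0.013, 1.0, -0.0]
force: [0.1, -0.7, -0.3]
gripper_width: 0.0852
grasp_force: 0.0
[-1.61136405e-01  1.22893156e-01  1.93683782e+00  1.53174602e-05
  1.08123237e+00 -1.75896729e+00] [ 3.11040031e-04 -1.35132685e-02  9.99908642e-01 -4.80187923e-05]
0.074 383 [ 0.46832729 -0.08001071] 0.014795234680175781 0.07951696437535875
0.033 481 [ 0.47339844 -0.07715414] 0.03078414306640625 0.03626916835304575
```

View pics/w5b.png

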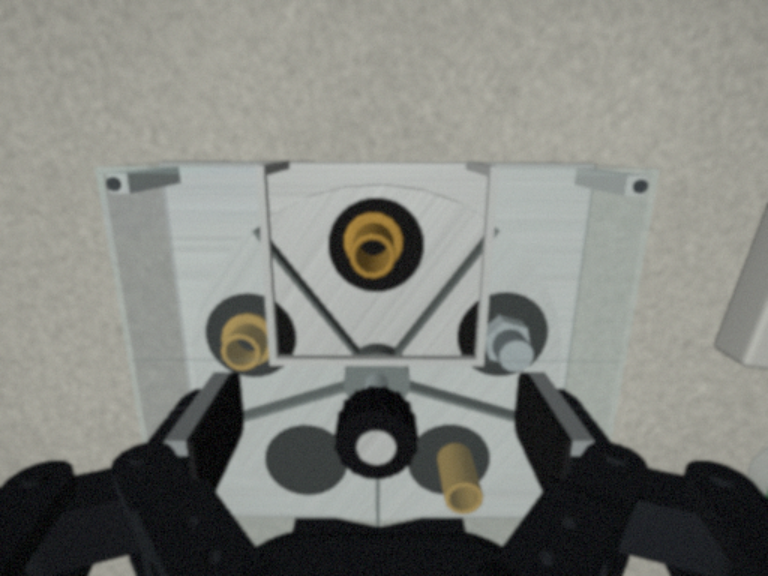

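The bush top measures (0.468,-0.080) at z 0.0795 with radius 14.8 mm, and it stands clear inside the opening (scene px (373,250)). I descend with the gripper partly closed.

```bash
python3 -m jog '[[[0.015,-0.02,0.2,0,0,0],[0.015,-0.02,0.4,0,0,0],[0.015,-0.02,0.6,0,0,0],[0.015,-0.02,0.75,0,0,0],[0.015,-0.02,0.85,0,0,0],[0.015,-0.02,0.91,0,0,0],[0.015,-0.02,0.91,0,0,0]]]' 0.7 && python3 -m jog '[[[0,0,0,0,0,0],[0,0,0,0,0,0],[0,0,0,0,0,0],[0,0,0,0,0,0],[0,0,0,0,0,0]]]' 0 40
```

```text
t: 10.28
eef_pos: [0.4688, -0.0792, 0.0485]
eef_rot: [-0.001, -0.014, 1.0, 0.0]
force: [0.4, -0.2, -0.4]
gripper_width: 0.0596
grasp_force: 0.0
t: 10.9
eef_pos: [0.4696, -0.0795, 0.0502]
eef_rot: [0.001, -0.014, 1.0, -0.0]
force: [-0.5, 0.4, 7.1]
gripper_width: 0.0289
grasp_force: 39.4
```

```bash
python3 - <<'E'
from h import *
# pan from first scene/side: steel-top depth cloud
for f in('s1','d1'):
    C=cloud(f); m=(abs(C[...,2]-.06)<.004)&(abs(C[...,0]-.47)<.16)&(abs(C[...,1]-.29)<.13)
    Q=C[m][:,:2]; r=cv2.minAreaRect((Q*1e3).astype(np.float32)); print(f,m.sum(),r,np.percentile(Q,[1,99],axis=0))
E
```

```text
s1 590 ((459.48779296875, 313.6488952636719), (180.61654663085938, 199.4473114013672), 84.13102722167969) [[0.37126036 0.22078961]
 [0.55941063 0.40026639]]
d1 1051 ((449.67022705078125, 318.3157958984375), (185.74159240722656, 222.04727172851562), 83.5832748413086) [[0.35941891 0.22342262]
 [0.56174816 0.40435122]]
```

```bash
python3 -m jog '[[[0,0,-0.06,0,0,0],[0,0,-0.2,0,0,0],[0,0,-0.4,0,0,0],[0,0,-0.6,0,0,0],[0,0,-0.8,0,0,0],[0,0.15,-0.9,0,0,0],[0,0.35,-0.9,0,0,0],[0,0.55,-0.9,0,0,0],[0,0.75,-0.9,0,0,0],[0,0.95,-0.9,0,0,0]]]' && python3 -m jog '[[[0.05,0.2,0,0,0,0],[0.1,0.4,0,0,0,0],[0.1,0.6,0,0,0,0],[0.1,0.65,0,0,0,0],[0.1,0.65,0,0,0,0],[0.1,0.65,0,0,0,0]]]'
python3 - <<'E'
from h import *
p,d=save('wrist','w6'); s=status.state(); print(s['joints'],s['eef_pos'])
cv2.imwrite('pics/w6b.png',cv2.resize(np.clip(p*1.2,0,255).astype(np.uint8),(768,576)))
C=cloud('w6'); m=(abs(C[...,2]-.06)<.005)&(abs(C[...,0]-.47)<.2)&(abs(C[...,1]-.29)<.16)
Q=C[m][:,:2]; print(m.sum(),cv2.minAreaRect((Q*1e3).astype(np.float32)),np.percentile(Q,[1,99],axis=0))
E
```

```text
t: 12.15
eef_pos: [0.4629, 0.1118, 0.23]
eef_rot: [0.0, -0.014, 1.0, 0.0]
force: [0.6, -0.8, -3.4]
gripper_width: 0.0289
grasp_force: 40.0
t: 12.9
eef_pos: [0.4396, 0.2389, 0.2293]
eef_rot: [-0.0, -0.014, 1.0, -0.0]
force: [-0.6, -1.4, -2.1]
gripper_width: 0.0284
grasp_force: 40.2
[ 4.94908779e-01  1.60630823e-01  1.89652627e+00 -3.00263145e-04
  1.08484783e+00 -1.10336039e+00] [0.43965222 0.23888587 0.22932869]
24983 ((504.66156005859375, 316.0233154296875), (180.35777282714844, 318.6712646484375), 83.96350860595703) [[0.35111975 0.23698275]
 [0.55978385 0.40953816]]
```

View pics/w6b.png

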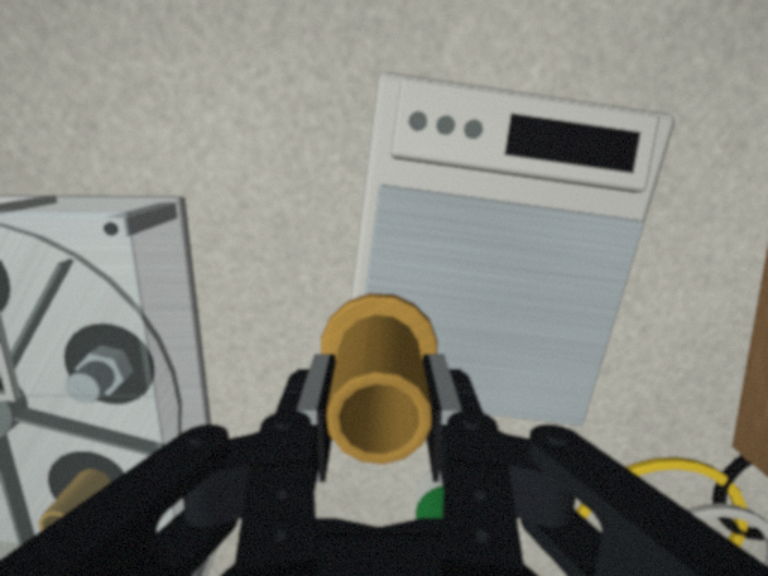

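The bush is held upright between the fingers. The pan corners show at (381,185), (641,221) and (582,424), and the bottle's green label at (430,505).

```bash
python3 - <<'E'
from h import *
W=lambda u,v,z:ray('w6',u/1.5,v/1.5,z)
a,b,c=W(381,185,.06),W(641,221,.06),W(582,424,.06)
print(a,b,c,np.linalg.norm(a-b),np.linalg.norm(b-c),'centre',(a+c)/2)
print('yaw',np.degrees(np.arctan2(*(b-a)[:2][::-1]))-90,np.degrees(np.arctan2(*(c-b)[:2][::-1])))
print('bottle',ray('s1',366,168,.01), ray('d1',352,130,.01))
s=(W(381,352,.06),)
# bush axis in hand: flange underside centre estimate from outline, top ring
t=status.state()['eef_pos']
print('top ring',W(379,418,t[2]+.0295),'tcp',t)
print('flange top plane', W(379,345,t[2]-.0145))
E
```

```text
[0.39165815 0.23875871 0.06      ] [0.41025442 0.41315041 0.06      ] [0.56701323 0.39845343 0.06      ] 0.17538040281566902 0.15744626253898258 centre [0.47933569 0.31860607 0.06      ]
yaw -6.086739600686357 -5.356132199383753
bottle [0.6872443  0.31784408 0.01      ] [0.98476118 0.18327785 0.01      ]
top ring [0.438098   0.23879085 0.25882869] tcp [0.43965222 0.23888587 0.22932869]
flange top plane [0.43583469 0.23872571 0.21482869]
```

Pan centre is (0.480,0.319), and the measured sides of 175 and 157 mm agree with the 180 and 160 given. I move over it and go down to about 14 mm above contact.

```bash
python3 -m jog '[[[-0.11,0.2,0,0,0,0],[-0.22,0.4,0.05,0,0,0],[-0.22,0.4,0.25,0,0,0],[-0.22,0.4,0.45,0,0,0],[-0.22,0.4,0.58,0,0,0],[-0.22,0.4,0.65,0,0,0],[-0.22,0.4,0.67,0,0,0],[-0.22,0.4,0.67,0,0,0],[-0.22,0.4,0.67,0,0,0]]]' && python3 -m jog '[[[0,0,0.02,0,0,0],[0,0,0.035,0,0,0],[0,0,0.045,0,0,0],[0,0,0.055,0,0,0],[0,0,0.06,0,0,0],[0,0,0.06,0,0,0]]]'
```

```text
t: 14.08
eef_pos: [0.482, 0.3215, 0.0964]
eef_rot: [0.001, -0.014, 1.0, 0.0]
force: [-0.3, 1.2, -1.4]
gripper_width: 0.0291
grasp_force: 40.4
t: 14.82
eef_pos: [0.4814, 0.3212, 0.0832]
eef_rot: [-0.0, -0.014, 1.0, -0.0]
force: [0.4, -0.5, -3.4]
gripper_width: 0.0287
grasp_force: 40.4
```

```bash
python3 -m jog '[[[0,0,0.004,0,0,0],[0,0,0.008,0,0,0],[0,0,0.011,0,0,0],[0,0,0.011,0,0,0]]]' && python3 -m jog '[[[0,0,0.002,0,0,0],[0,0,0.004,0,0,0],[0,0,0.004,0,0,0]]]'
```

```text
t: 15.32
eef_pos: [0.4814, 0.3212, 0.081]
eef_rot: [-0.0, -0.014, 1.0, -0.0]
force: [0.2, -0.6, -1.6]
gripper_width: 0.0287
grasp_force: 40.4
t: 15.7
eef_pos: [0.4814, 0.3212, 0.0803]
eef_rot: [0.0, -0.014, 1.0, 0.0]
force: [-0.4, -1.0, -1.7]
gripper_width: 0.0288
grasp_force: 40.5
```

```bash
python3 -m jog '[[[0,0,0.002,0,0,0],[0,0,0.004,0,0,0],[0,0,0.004,0,0,0]]]' && python3 -m jog '[[[0,0,0.002,0,0,0],[0,0,0.004,0,0,0],[0,0,0.004,0,0,0]]]'
```

```text
t: 16.08
eef_pos: [0.4814, 0.3212, 0.0802]
eef_rot: [0.0, -0.014, 1.0, 0.0]
force: [-2.7, -2.7, 7.0]
gripper_width: 0.0289
grasp_force: 41.3
t: 16.45
eef_pos: [0.4814, 0.3212, 0.0802]
eef_rot: [0.0, -0.014, 1.0, 0.0]
force: [-6.9, -3.0, 15.8]
gripper_width: 0.0291
grasp_force: 42.1
```

Contact is confirmed. I ease off 1.2 mm, open and rise.

```bash
python3 -m jog '[[[0,0,-0.004,0,0,0],[0,0,-0.006,0,0,0],[0,0,-0.006,0,0,0]]]' && python3 -m jog '[[[0,0,0,0,0,0],[0,0,0,0,0,0],[0,0,0,0,0,0],[0,0,0,0,0,0]]]' 0.75 && python3 -m jog '[[[0,0,-0.05,0,0,0],[0,0,-0.2,0,0,0],[0,0,-0.4,0,0,0],[0,0,-0.6,0,0,0],[0.1,0,-0.8,0,0,0],[0.2,0,-0.8,0,0,0],[0.2,0,-0.8,0,0,0]]]'
python3 - <<'E'
from h import *
p,d=save('wrist','w7'); q,_=save('scene','s7')
C=cloud('w7'); m=(abs(C[...,2]-.11)<.006)&(np.hypot(C[...,0]-.48,C[...,1]-.32)<.04); Q=C[m]
c,r=cv2.minEnclosingCircle((Q[:,:2]*1e3).astype(np.float32)); print(m.sum(),c,r,Q[:,2].mean())
q=cv2.resize(q[110:265,195:365],(400,365),interpolation=3); p=cv2.resize(p,(400,300)); p=np.vstack([p,np.zeros((65,400,3),np.uint8)])
cv2.imwrite('pics/m7.png',np.clip(np.hstack([p,q])*1.4,0,255).astype(np.uint8))
E
```

```text
t: 16.82
eef_pos: [0.4814, 0.3212, 0.0802]
eef_rot: [0.0, -0.014, 1.0, 0.0]
force: [-3.0, -2.3, 7.6]
gripper_width: 0.029
grasp_force: 41.1
t: 17.32
eef_pos: [0.4814, 0.3212, 0.0798]
eef_rot: [-0.0, -0.014, 1.0, -0.0]
force: [0.2, -0.4, -0.1]
gripper_width: 0.064
grasp_force: 0.0
t: 18.2
eef_pos: [0.44, 0.3198, 0.2399]
eef_rot: [-0.0, -0.015, 1.0, -0.0]
force: [-0.2, 0.0, -0.8]
gripper_width: 0.0641
grasp_force: 0.0
431 (480.0166931152344, 320.8433532714844) 14.825905799865723 0.10922346168037719
```

View pics/m7.png

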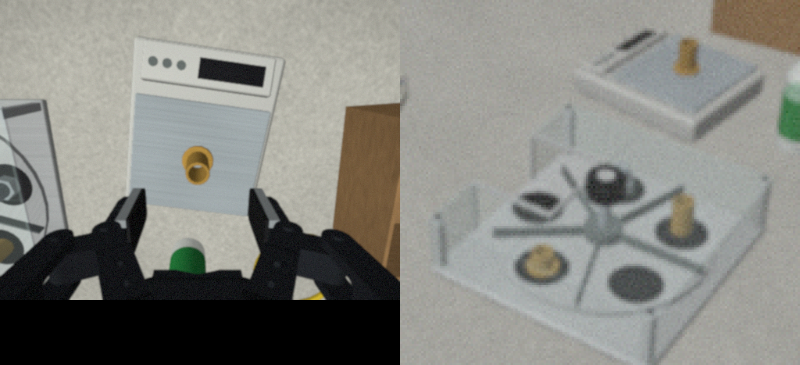

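The bush stands upright, flange down, mid-pan: top at (0.480,0.321), z 0.109, against a pan centre of (0.480,0.319). The other three parts stand in the magazine.

```bash
python3 -c "from bench import finish_job; print(finish_job())"
```

```text
the job is handed in; nothing more can be done
None
```

The tall flanged bush stands upright, flange down, within about 2 mm of the middle of the scale's pan; the other three parts are still in the magazine, and the job was handed in at about 18 s.

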